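# Lean the framed picture against the drawer unit and block its foot

### The arm

A 6-joint arm with a two-finger parallel gripper is mounted at the origin on the work surface. World frame = base frame: x ahead of the robot, y to its left, z up, the work surface at z = 0. Lengths are in m, angles in degrees, forces in N, time in s.
With the tool pointing down it reaches from about 0.3 to 0.75 m from the base axis. Payload 8.5 kg.
Tool frame: the origin (TCP) lies between the finger pads; the fingertips stand 25 mm ahead of it and the grasp point (between the pads) lies 6 mm ahead of it; x points along the fingers, y is the direction in which the jaws open and shut, and the axes are right-handed (so a half turn about x gives the same grasp; the last joint's range is limited). The gripper opens to 85 mm and grips with 20 to 120 N. Pads are 22 mm wide; open, the fingers measure 114 mm over their backs; the gripper's body (76 mm by 85 mm) begins 54 mm behind the grasp point. The pads swing forward as they close: fully open they stand 13 mm farther back than shut.
Start: joints at [57.107, 21.807, 74.336, -0, 83.858, -12.336], TCP at [0.193, 0.515, 0.256] pointing down, gripper open.
Joint ranges: [-178.18, 178.18], [-50.72, 133.34], [12.68, 142.11], [-81.47, 261.47], [9.98, 163.14], [-165.26, 165.26]. Speed limits (degrees/s): [136.94, 136.94, 180, 180, 180, 180].

### API

Orientations are given as a 3x3 rotation matrix whose columns are the frame's x, y, z axes.
In Python, from rig import sensors, get_image, workorder gives the robot as it stands.
- The arm moves only by the tool arm_command, never from a script. Its argument "plan" is a list that holds one entry, the list of rows, each a list of 6 numbers: the shift along the tool's x, y, z in units of 25 mm (1.0 is 25 mm), then the turn, a rotation vector about the tool's x, y, z in units of 6 degrees (1.0 is 6 degrees). In form: [[[dx, dy, dz, ax, ay, az], ...]]. A call has 1 to 10 rows; each row is the pose to reach, as a shift and turn from the pose commanded when the call began, along the tool's axes at that moment; what a row does not reach only later rows make up. A row lasts 1/10 s, in which the tool goes at most 50 mm and 8.59 degrees, less where a joint would pass 70% of its speed; a pose out of reach is approached as far as the arm can. A call with a gripper value outside its range is refused whole. "jaw" is the closure, from 0 (fully open) to 1 (shut), set as the call begins (left out, the last holds). The fingers move at their own pace and stop on an object; "newtons" is the grip in N (left out, the last holds). Time passes only in rows, so rows that repeat a pose let the fingers close. It gives the time, the measured TCP pose, the force and the opening at its end, in the units of the state.
- sensors.observe(): the state, without advancing time (a new reading comes with each control period).
- get_image(name): name is "side" or "top"; returns a dict with "img" (384x512x3 uint8, red, green, blue), "fx", "fy", "cx", "cy" (pixels), "T" (4x4, takes a point from camera to world coordinates). Camera axes: x right, y up, looking along -z (the intrinsics and any distortion apply to the point x, -y, -z); pixel columns grow to the right and rows downward; lengths in m; the calibration is good to about 2 mm. A picture is of the moment at which its call begins. There is no depth.
- workorder.close_job(): hands the job in, once; it reports no verdict.
The state is a dict: "time_s": time; "q": joint angles; "qvel": joint speeds; "joint_efforts": joint torques, N m; "position": TCP position; "tool_rot": TCP orientation; "ft_force": force on the tool from outside, world axes, zero at the start; "wrist_torque": the same for the moment, N m; "grip_width": finger opening in m.
Only numpy, scipy, OpenCV 4.12 (cv2) and the standard library are available. Lean on these libraries where they do the work, as an engineer would, in place of code of your own. Each camera call takes 0.05 s, during which the arm holds its last target. There are 200 camera calls.

### The job

Take the framed picture out of the letter sorter and lean it, right way up and picture side out, against the middle of the plain end panel of the wooden drawer unit, with its foot on the desk about five centimetres out from the panel. It is glazed, so set it down gently and do not let it fall. Slide the thick dark-purple book, flat on the desk, square up against the foot of the picture so that it cannot slip, and leave everything else where it is.

Things in the scene. Friction and masses are not known exactly. Their poses are not given: they have to be found in the camera images.
- frame: Landscape picture in a dark-brown wooden frame, 200 mm tall (z), 150 wide (y), 15 thick (x), about 0.36 kg. Origin: centre of its foot. x points out of its back (picture faces -x), z to its top. Moulding 20 mm wide, full thickness; the picture is set back. Starts upright in the sorter's middle slot, foot 4 mm above the desk, top edge free to grip across the thickness.
- frame_heel (a point): Middle of the rear lower edge of the frame (the line it stands on when it leans back).
- frame_toe (a point): Middle of the front lower edge of the frame (picture side), 15 mm from the heel.
- frame_top (a point): Middle of the frame's top face, 200 mm above the foot.
- sorter: Dark steel letter sorter fixed to the desk, 152 mm (x) by 170 mm (y), with upright sheets along y. Its middle slot, centred on the origin, is 24 mm wide (x) between sheets 105 mm high; the notebooks and envelopes in the other slots are fixed and at most 132 mm high. Origin: centre of its underside.
- unit: Low wooden drawer unit fixed on the desk, 220 mm deep (x), 340 wide (y), 130 high. Origin: centre of its underside. Drawers face its own -x; the plain upright end panel is its +y side, 170 mm from the origin. It is lower than the picture, whose back will rest on the panel's upper edge; the top near that edge is clear.
- panel_edge (a point): Middle of the upper edge of the plain end panel, 130 mm above the desk.
- panel_foot (a point): Middle of the lower edge of the plain end panel, on the desk.
- book: Thick dark-purple hardback lying flat and loose on the desk in front of the end panel, 125 mm (x) by 180 mm (y) by 45 mm high, about 0.75 kg, spine on its +x edge, which is turned more or less to the panel. Origin: centre of its underside.
- book_spine (a point): Middle of the lower edge of the book's spine side, 62.5 mm from the origin.
- soap: Bystander: red soap bottle with a copper-coloured pump, 64 mm wide, 190 mm high. Origin: centre of its underside.
- pot: Bystander: white lidded pot, 132 mm wide, 94 mm high, standing on top of the drawer unit, its centre at least 200 mm from the end panel. Origin: centre of its underside.
- pens: Bystander: grey pen cup with pens, 76 mm wide, about 165 mm high. Origin: centre of its underside.
- mouse: Bystander: black computer mouse, 104 mm by 58 mm, 30 mm high. Origin: centre of its underside.
Mind the look-alikes: they are no part of the job. There is more than one size of the frame; the job needs the largest.

How it is judged:
By the outcome, as a careful person would: the job done as asked, in the order asked, and still so for the second after the job is handed in, with the robot touching nothing.
It also fails if it takes over 48 s, if anything falls off the work surface, if the arm or the gripper's body presses on something with over 40 N, if the wrist force passes 120 N, or if a joint passes its speed limit or range.

## Working session

There is one attempt and no reset: what is moved stays moved. The work goes in short steps, Python scripts to look and compute and a tool call to move; the robot and the scene stay as the last step left them, time stands still between calls to the robot, and variables do not carry over. Pictures are saved under pics/ and viewed, about 8 in all and at most 12, crops included, and the job is handed in when it is done.

Besides the shell and the picture viewer there is one more tool, called after ">>>" as name(argument=value, ...) on one line, values as JSON. arm_command: Moves the arm, as the interface text tells. Its arguments: {"type":"object","properties":{"plan":{"type":"array","items":{"type":"array","items":{"type":"array","items":{"type":"number"}}}},"jaw":{"type":"number"},"newtons":{"type":"number"}},"required":["plan"]}

```bash
ls; mkdir -p pics; python3 - <<'E'
from rig import sensors,get_image
import cv2,numpy as np,pickle
for n in("top","side"):
    d=get_image(n); pickle.dump(d,open(f"pics/{n}0.pkl","wb"))
    print(n,{k:v for k,v in d.items() if k!="img"})
    cv2.imwrite(f"pics/{n}0.png",cv2.resize(d["img"][:,:,::-1],(800,600),interpolation=cv2.INTER_CUBIC))
s=sensors.observe();print(s)
E
```

```text
pics
top {'fx': 362.26852249094134, 'fy': 362.26852249094134, 'cx': 256.7319990597048, 'cy': 199.917712359547, 'T': array([[-0.02969753,  0.98775223, -0.15317831,  0.33442268],
       [-0.99924778, -0.03316102, -0.02010524,  0.01424743],
       [-0.02493854,  0.15246601,  0.98799402,  1.3885551 ],
       [ 0.        ,  0.        ,  0.        ,  1.        ]])}
side {'fx': 491.41229828410695, 'fy': 491.41229828410695, 'cx': 259.16396301472747, 'cy': 188.697487984435, 'T': array([[-0.9977719 ,  0.04531653, -0.04896572,  0.42570947],
       [-0.0651955 , -0.81812766,  0.57132887,  1.06039683],
       [-0.01416957,  0.57324823,  0.81925923,  1.61773233],
       [ 0.        ,  0.        ,  0.        ,  1.        ]])}
{'time_s': 0.1, 'q': array([ 5.71061910e+01,  2.18395846e+01,  7.43782479e+01,  9.71970336e-04,
        8.38581043e+01, -1.23368797e+01]), 'qvel': array([ 0.05843507, -0.12231929, -0.216359  , -0.04484079,  0.06023446,
        0.01891049]), 'joint_efforts': array([ 4.34392132e-03, -4.49216330e+01, -2.31659174e+01, -1.16769352e-04,
        3.62976876e-03,  3.15679779e-05]), 'position': array([0.1930131 , 0.51478781, 0.25576322]), 'tool_rot': array([[-7.33937446e-04,  3.51139125e-01,  9.36323008e-01],
       [-1.10370611e-03,  9.36322406e-01, -3.51139764e-01],
       [-9.99999122e-01, -1.29114005e-03, -2.99647677e-04]]), 'ft_force': array([-0.20742563, -0.36900289, -0.30987486]), 'wrist_torque': array([-0.00042689,  0.06253655, -0.02201398]), 'grip_width': 0.08552559698346204}
```

View pics/top0.png

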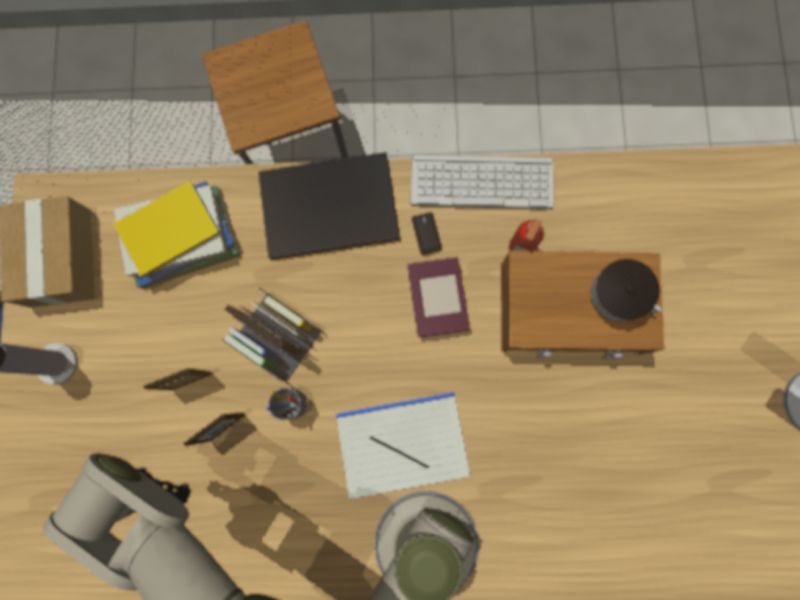

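View pics/side0.png

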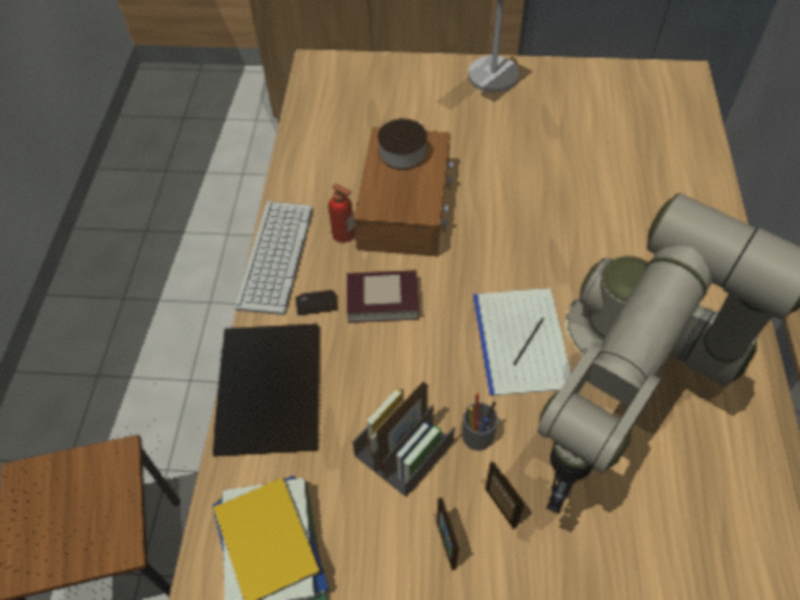

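```bash
cat > h.py <<'E'
import numpy as np,cv2,pickle
def ray(d,u,v):
    r=d["T"][:3,:3]@np.array([(u-d["cx"])/d["fx"],-(v-d["cy"])/d["fy"],-1.])
    return d["T"][:3,3],r/np.linalg.norm(r)
def onz(d,u,v,z):
    o,r=ray(d,u,v); return o+r*(z-o[2])/r[2]
def proj(d,p):
    c=d["T"][:3,:3].T@(np.asarray(p,float)-d["T"][:3,3])
    return np.array([d["cx"]+d["fx"]*c[0]/-c[2],d["cy"]-d["fy"]*c[1]/-c[2]])
def crop(d,u0,v0,w,h,s):
    c=cv2.resize(d["img"][v0:v0+h,u0:u0+w,::-1],None,fx=s,fy=s,interpolation=cv2.INTER_CUBIC)
    for i in range(0,w,10):
        cv2.line(c,(i*s,0),(i*s,6),(0,0,255),1); cv2.putText(c,str(u0+i),(i*s,18),0,.35,(0,0,255),1)
    for i in range(10,h,10):
        cv2.line(c,(0,i*s),(6,i*s),(0,0,255),1); cv2.putText(c,str(v0+i),(8,i*s+4),0,.35,(0,0,255),1)
    return c
E
python3 - <<'E'
from h import *
t=pickle.load(open("pics/top0.pkl","rb"));s=pickle.load(open("pics/side0.pkl","rb"))
A=np.hstack([crop(t,136,180,80,60,5),crop(s,220,240,80,60,5)])
B=np.hstack([crop(t,255,150,80,60,5),crop(s,210,150,80,60,5)])
cv2.imwrite("pics/c1.png",np.vstack([A,B]))
E
```

```text
(no output)
```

View pics/c1.png

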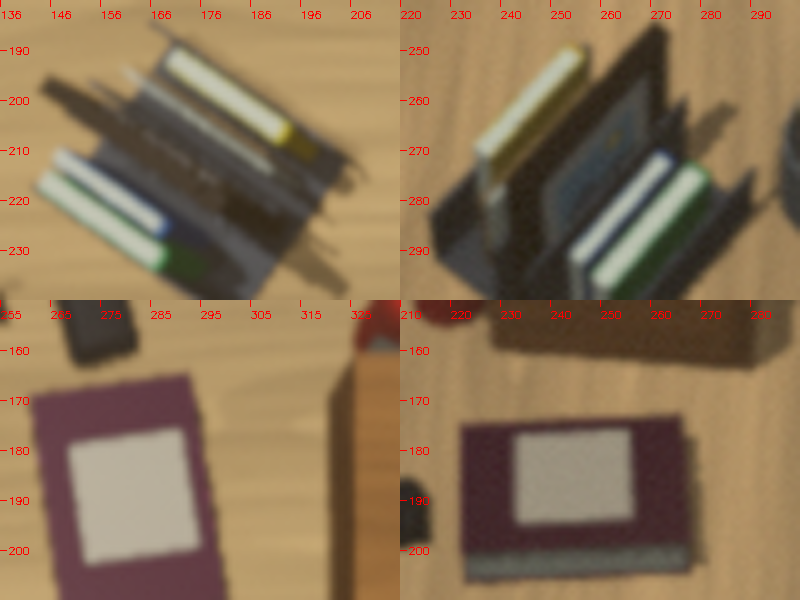

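```bash
python3 - <<'E'
from h import *
t=pickle.load(open("pics/top0.pkl","rb"));s=pickle.load(open("pics/side0.pkl","rb"))
A=np.hstack([crop(t,140,190,57,43,7),crop(s,228,240,57,84,7)[:301]])
B=np.hstack([crop(t,140,190,57,43,7)*0,crop(s,228,240,57,84,7)[280:581]])
im=np.vstack([A,B]);
im[301:301+301,:399]=crop(s,216,120,57,43,7)[:301,:399]
im=(255*(im/255.)**.55).astype(np.uint8)
cv2.imwrite("pics/c2.png",im); print(im.shape)
def rects(d,mask,z,amin):
    cs,_=cv2.findContours(mask.astype(np.uint8),cv2.RETR_EXTERNAL,cv2.CHAIN_APPROX_NONE)
    for c in cs:
        if cv2.contourArea(c)<amin: continue
        P=np.array([onz(d,u,v,z)[:2] for u,v in c[:,0]],np.float32)
        (cx,cy),(w,h),a=cv2.minAreaRect(P); print("img",c[:,0].min(0),c[:,0].max(0),"c",round(cx,4),round(cy,4),"wh",round(w,4),round(h,4),"ang",round(a,2)); print(np.round(cv2.boxPoints(((cx,cy),(w,h),a)),4).tolist())
for n,d in(("top",t),("side",s)):
    h,sa,v=cv2.split(cv2.cvtColor(d["img"],cv2.COLOR_RGB2HSV)); 
    if n=="top":
        for p in((290,165),(290,200),(340,190),(380,220),(328,190),(270,175),(165,207)): print(p,h[p[1],p[0]],sa[p[1],p[0]],v[p[1],p[0]])
    m=(((h>150)|(h<3))&(sa>50)&(sa<190)&(v<150)); m=cv2.morphologyEx(m.astype(np.uint8),cv2.MORPH_CLOSE,np.ones((3,3)))
    print(n,"book");rects(d,m,.045,400)
t_=cv2.cvtColor(t["img"],cv2.COLOR_RGB2HSV)
h,sa,v=cv2.split(t_)
for th in(165,175,185):
    m=(h<15)&(sa>th)&(v>110); m[:, :310]=0
    print("unit",th);rects(t,cv2.morphologyEx(m.astype(np.uint8),cv2.MORPH_OPEN,np.ones((3,3))),.13,1500)
E
```

```text
(602, 798, 3)
(290, 165) 5 91 115
(290, 200) 6 59 130
(340, 190) 15 156 144
(380, 220) 15 158 150
(328, 190) 16 155 146
(270, 175) 174 94 100
(165, 207) 16 62 86
top book
img [262 166] [299 214] c 0.5791 -0.0477 wh 0.1764 0.1199 ang 6.51
[[0.4846999943256378, 0.0019000000320374966], [0.4982999861240387, -0.11720000207424164], [0.6735000014305115, -0.09719999879598618], [0.6599000096321106, 0.021900000050663948]]
side book
img [223 174] [266 199] c 0.5776 -0.0439 wh 0.1699 0.1167 ang 5.68
[[0.48730000853538513, 0.005799999926239252], [0.49889999628067017, -0.1103999987244606], [0.667900025844574, -0.09350000321865082], [0.6564000248908997, 0.022600000724196434]]
unit 165
unit 175
unit 185
```

View pics/c2.png

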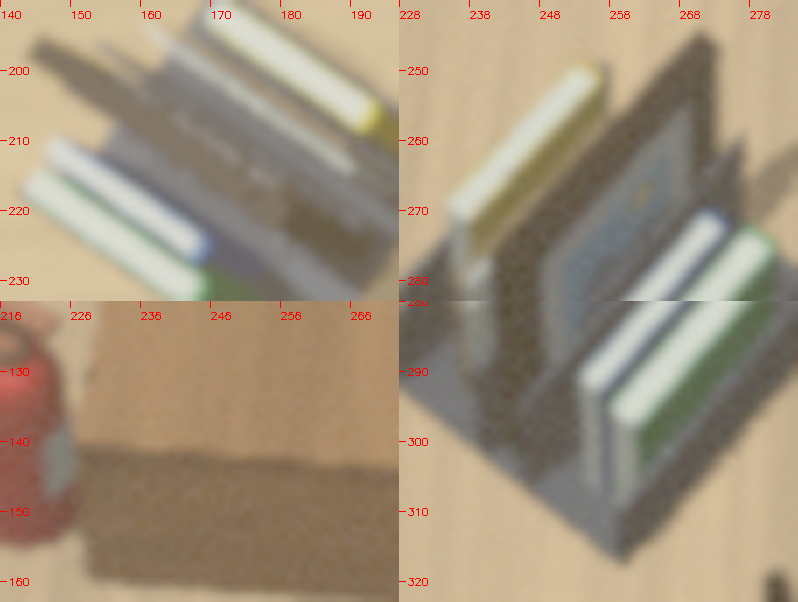

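```bash
python3 - <<'E'
from h import *
t=pickle.load(open("pics/top0.pkl","rb"));s=pickle.load(open("pics/side0.pkl","rb"))
def edge(d,horiz,rng,a,b,z,sign):
    g=cv2.GaussianBlur(cv2.cvtColor(d["img"],cv2.COLOR_RGB2GRAY).astype(np.float32),(0,0),.8)
    P=[]
    for k in rng:
        L=(g[k,:] if horiz else g[:,k]); D=sign*np.gradient(L)[a:b]; i=int(np.argmax(D)); 
        if 0<i<len(D)-1:
            o=(D[i-1]-D[i+1])/(2*(D[i-1]-2*D[i]+D[i+1]));
            p=a+i+o; P.append(onz(d,*((p,k) if horiz else (k,p)),z)[:2])
    P=np.array(P,np.float32); vx,vy,x,y=cv2.fitLine(P,cv2.DIST_HUBER,0,.001,.001).ravel()
    r=(P-[x,y])@[-vy,vx]
    print("ang",np.degrees(np.arctan2(vy,vx))%180,"pt",x,y,"rms",r.std(),"ends",P[0],P[-1])
edge(t,True,range(166,218),322,330,.13,1)
edge(t,True,range(172,218),316,324,0,-1)
edge(s,False,range(232,272),135,150,.13,-1)
edge(s,False,range(232,272),154,168,0,1)
print("unit long edges top:")
edge(t,False,range(335,375),155,168,.13,-1)
edge(t,False,range(335,375),215,228,.13,-1)
for n,d,pts in(("top",t,[(145,197,.204),(183,219.5,.204)]),("side",s,[(271.5,245,.204),(241.5,280,.204),(228,140.5,.13),(282,144,.13),(258.5,316,0)])):
    for u,v,z in pts: print(n,u,v,onz(d,u,v,z).round(4))
E
```

```text
ang 176.56593 pt 0.5765971 -0.2039767 rms 0.00038139772 ends [ 0.6431154  -0.20892347] [ 0.46152723 -0.19647597]
ang 177.32481 pt 0.55745494 -0.20392986 rms 0.00022142065 ends [ 0.6517531  -0.20850462] [ 0.47524828 -0.19995575]
ang 177.4686 pt 0.5538766 -0.20194921 rms 0.0009750278 ends [ 0.6377776  -0.20609161] [ 0.48225617 -0.19874619]
ang 177.41113 pt 0.5824515 -0.20509753 rms 0.0003648461 ends [ 0.64573985 -0.20809262] [ 0.48160145 -0.20009016]
unit long edges top:
ang 88.06666 pt 0.65908164 -0.34114596 rms 0.003774132 ends [ 0.64688915 -0.27000117] [ 0.6587866  -0.38032007]
ang 88.18597 pt 0.44198346 -0.27680025 rms 0.00019194963 ends [ 0.44355014 -0.22899063] [ 0.43896368 -0.36299178]
top 145 197 [0.5405 0.4111 0.204 ]
top 183 219.5 [0.4609 0.2835 0.204 ]
side 271.5 245 [0.4556 0.2951 0.204 ]
side 241.5 280 [0.5425 0.4233 0.204 ]
side 228 140.5 [ 0.6535 -0.2034  0.13  ]
side 282 144 [ 0.4387 -0.1967  0.13  ]
side 258.5 316 [0.4902 0.4598 0.    ]
```

```bash
cat >> h.py <<'E'
from scipy.spatial.transform import Rotation as Ro
def to(p,x,y,s=None):
    "target TCP pos, tool x axis, tool y axis -> row; s: state"
    from rig import sensors
    s=s or sensors.observe()
    x=np.array(x,float);x/=np.linalg.norm(x);y=np.array(y,float);y-=x*(x@y);y/=np.linalg.norm(y)
    R=np.column_stack([x,y,np.cross(x,y)]);R0=np.asarray(s["tool_rot"])
    d=R0.T@(np.array(p)-s["position"])/.025
    a=np.degrees(Ro.from_matrix(R0.T@R).as_rotvec())/6
    print(np.round(np.r_[d,a],3).tolist())
E
python3 - <<'E'
from h import *
a=np.radians(-32.5)
to([.500,.353,.29],[0,0,-1],[np.cos(a),np.sin(a),0])
E
```

```text
[-1.371, -1.749, 13.77, 16.99, 0.009, 0.011]
```

>>> arm_command(plan=[[[-1.37,-1.75,13.77,17,0,0],[-1.37,-1.75,13.77,17,0,0],[-1.37,-1.75,13.77,17,0,0],[-1.37,-1.75,13.77,17,0,0],[-1.37,-1.75,13.77,17,0,0],[-1.37,-1.75,13.77,17,0,0],[-1.37,-1.75,13.77,17,0,0],[-1.37,-1.75,13.77,17,0,0],[-1.37,-1.75,13.77,17,0,0],[-1.37,-1.75,13.77,17,0,0]]], jaw=0, newtons=40)

```text
time_s: 1.1
position: [0.5004, 0.3527, 0.2899]
tool_rot: [[-0.001, 0.957, -0.291], [-0.0, -0.291, -0.957], [-1.0, -0.001, 0.001]]
ft_force: [0.1, 0.2, -0.4]
grip_width: 0.0854
```

```bash
python3 - <<'E'
from h import *
from rig import sensors
print(sensors.observe()["position"],sensors.observe()["q"])
a=np.radians(-32.5)
to([.500,.353,.275],[0,0,-1],[np.cos(a),np.sin(a),0])
E
```

```text
[0.50040356 0.35269093 0.28993243] [2.41101260e+01 2.72111857e+01 5.99218918e+01 2.99412596e-03
 9.29389991e+01 4.10162586e+01]
[0.597, -0.018, -0.008, 2.599, 0.009, 0.008]
```

>>> arm_command(plan=[[[0.9,0,0,2.6,0,0],[0.9,0,0,2.6,0,0],[0.9,0,0,2.6,0,0],[0.9,0,0,2.6,0,0]]])

```text
time_s: 1.5
position: [0.5001, 0.3532, 0.2682]
tool_rot: [[0.0, 0.849, -0.529], [0.0, -0.529, -0.849], [-1.0, 0.0, -0.0]]
ft_force: [0.7, 0.2, -0.2]
grip_width: 0.0854
```

```bash
python3 - <<'E'
from h import *
from rig import get_image
t=get_image("top");s=get_image("side")
im=np.hstack([crop(t,130,170,80,100,5),crop(s,215,210,80,100,5)])
im=(255*(im/255.)**.6).astype(np.uint8)
cv2.imwrite("pics/c3.png",im)
E
```

```text
(no output)
```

View pics/c3.png

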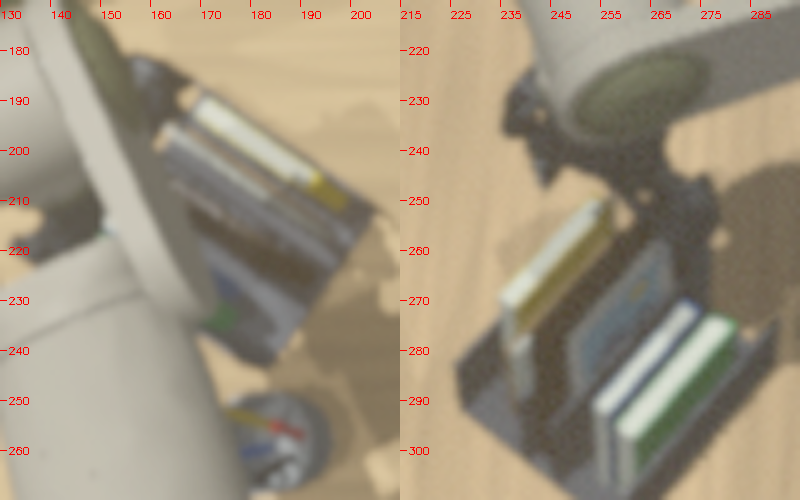

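>>> arm_command(plan=[[[0.5,0,0,0,0,0],[1,0,0,0,0,0],[1.5,0,0,0,0,0],[2,0,0,0,0,0],[2.4,0,0,0,0,0],[2.7,0,0,0,0,0],[2.9,0,0,0,0,0],[3,0,0,0,0,0],[3,0,0,0,0,0]]])

```text
time_s: 2.5
position: [0.5001, 0.3531, 0.193]
tool_rot: [[-0.0, 0.847, -0.531], [-0.0, -0.531, -0.847], [-1.0, -0.0, 0.0]]
ft_force: [0.4, 0.1, 0.8]
grip_width: 0.0857
```

>>> arm_command(plan=[[[0,0,0,0,0,0],[0,0,0,0,0,0],[0,0,0,0,0,0],[0,0,0,0,0,0],[0,0,0,0,0,0],[0,0,0,0,0,0],[0,0,0,0,0,0],[0,0,0,0,0,0]]], jaw=1, newtons=40)

```text
time_s: 3.3
position: [0.5001, 0.3532, 0.1933]
tool_rot: [[0.0, 0.847, -0.531], [0.0, -0.531, -0.847], [-1.0, 0.0, -0.0]]
ft_force: [-0.3, 0.3, 2.6]
grip_width: 0.0144
```

>>> arm_command(plan=[[[-0.3,0,0,0,0,0],[-0.9,0,0,0,0,0],[-1.7,0,0,0,0,0],[-2.6,0,0,0,0,0],[-3.5,0,0,0,0,0],[-4.5,0,0,0,0,0],[-5.5,0,0,0,0,0],[-6.5,0,0,0,0,0],[-7.2,0,0,0,0,0],[-7.6,0,0,0,0,0]]])

```text
time_s: 4.3
position: [0.5, 0.3531, 0.3843]
tool_rot: [[0.001, 0.847, -0.531], [0.0, -0.531, -0.847], [-1.0, 0.001, -0.001]]
ft_force: [0.1, 0.4, -5.0]
grip_width: 0.0147
```

```bash
python3 - <<'E'
from h import *
from rig import get_image,sensors
s=get_image("side");t=get_image("top")
im=np.hstack([crop(s,190,160,100,150,4),crop(t,110,150,100,150,4)])
im=(255*(im/255.)**.6).astype(np.uint8)
cv2.imwrite("pics/c4.png",im)
st=sensors.observe();print(st["q"],st["ft_force"],st["wrist_torque"],st["position"])
# predicted frame pts
R=st["tool_rot"];p=st["position"]
for nm,zz in(("top",.204-.1933),("foot",.004-.1933)):
    for w in(-.075,0,.075):
        P=p+R[:,2]*w+np.array([0,0,zz]);print(nm,w,proj(s,P).round(1),proj(t,P).round(1))
E
```

```text
[ 2.41613690e+01  2.59476511e+01  4.71828952e+01 -3.58852607e-03
  1.06799050e+02  5.62633402e+01] [ 0.18900605  0.11395036 -3.6118782 ] [ 0.05454582  0.01469768 -0.03256868] [0.50015999 0.35314208 0.383789  ]
top -0.075 [239.6 249.2] [120.8 186.4]
top 0 [255.4 230.3] [142.9 199.6]
top 0.075 [270.4 212.2] [165.3 213. ]
foot -0.075 [242.6 279.4] [144.3 197.6]
foot 0 [256.7 261.7] [162.9 208.8]
foot 0.075 [270.1 244.8] [181.8 220. ]
```

View pics/c4.png

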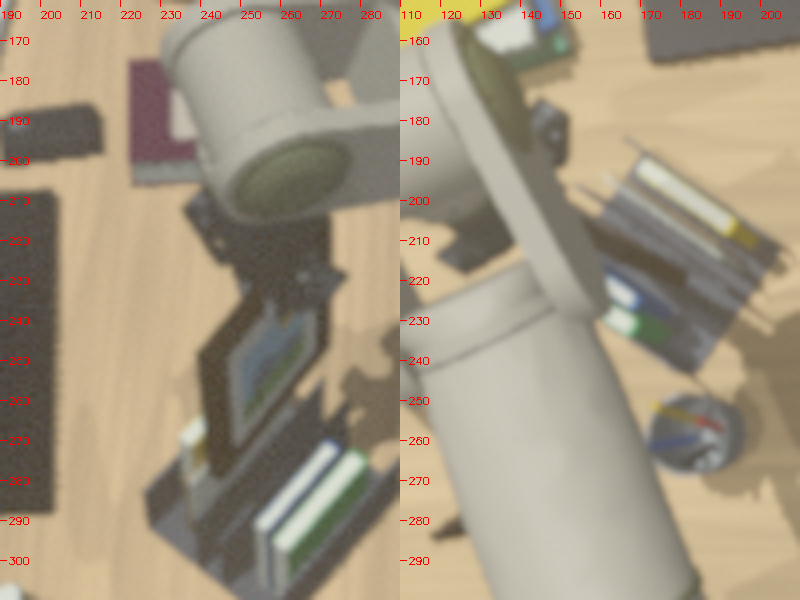

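```bash
cat >> h.py <<'E'
th=np.arctan2(50,130); Z=np.array([0,0,1.])
E0=np.array([.5535,-.202,0]); n=np.array([np.sin(np.radians(2.6)),np.cos(np.radians(2.6)),0]); e=np.array([n[1],-n[0],0])
up=np.cos(th)*Z-np.sin(th)*n; b=-(np.cos(th)*n+np.sin(th)*Z)
def place(out,dz,lat=0): return E0+.05*n-b*.0075+up*.1893+out*n+dz*Z+lat*e
E
python3 - <<'E'
from h import *
print(place(0,0), place(.006,.2))
to(place(.006,.2),-up,b)
E
```

```text
[ 0.55300306 -0.21294337  0.17937467] [ 0.55327524 -0.20694955  0.37937467]
[0.169, 13.706, 17.849, 9.967, 1.838, -3.174]
```

>>> arm_command(plan=[[[0,0.3,0.4,0.2,0,-0.1],[0,0.9,1.2,0.6,0.1,-0.2],[0,1.7,2.2,1.2,0.2,-0.4],[0,2.6,3.4,1.9,0.3,-0.6],[0,3.5,4.6,2.6,0.5,-0.8],[0,4.5,5.9,3.3,0.6,-1],[0,5.5,7.2,4,0.7,-1.2],[0,6.5,8.5,4.7,0.85,-1.5],[0,7.5,9.8,5.4,1,-1.7],[0.1,8.5,11.1,6.2,1.15,-2]]])

```text
time_s: 5.4
position: [0.532, 0.0028, 0.3798]
tool_rot: [[-0.039, 0.341, -0.939], [0.233, -0.911, -0.341], [-0.972, -0.232, -0.044]]
ft_force: [-0.1, 0.5, -3.6]
grip_width: 0.0142
```

```bash
python3 - <<'E'
from h import *
from rig import sensors
s=sensors.observe();print(s["position"],s["q"],s["grip_width"])
to(place(.006,.2),-up,b)
E
```

```text
[0.53195227 0.0028292  0.37980112] [-17.92221426  18.07051531  61.06183103  12.69148536 106.85108775
  54.90111106] 0.014233433009618757
[-1.976, 7.937, 2.057, 3.713, 0.713, -1.164]
```

>>> arm_command(plan=[[[-0.24,0.95,0.25,0.45,0.08,-0.14],[-0.48,1.9,0.5,0.9,0.17,-0.28],[-0.7,2.85,0.74,1.34,0.26,-0.42],[-0.95,3.8,0.99,1.78,0.34,-0.56],[-1.2,4.8,1.24,2.2,0.43,-0.7],[-1.43,5.7,1.48,2.67,0.51,-0.84],[-1.63,6.5,1.7,3.05,0.58,-0.95],[-1.82,7.3,1.89,3.41,0.65,-1.07],[-1.93,7.75,2,3.62,0.69,-1.13],[-1.98,7.94,2.06,3.71,0.71,-1.16]]])

```text
time_s: 6.4
position: [0.5546, -0.2061, 0.3795]
tool_rot: [[0.015, -0.04, -0.999], [0.358, -0.933, 0.043], [-0.934, -0.358, 0.0]]
ft_force: [-0.4, 0.0, -4.5]
grip_width: 0.0147
```

```bash
python3 - <<'E'
from h import *
from rig import sensors
s=sensors.observe();print(s["position"],s["q"],s["ft_force"])
for z in(.1,.03,.005):to(place(.006,z),-up,b)
E
```

```text
[ 0.55457847 -0.20605804  0.37945683] [-38.58464693  27.22930488  48.15949375  18.80635954 116.11254787
  60.50391224] [-0.41126926  0.01792729 -4.54968382]
[3.724, 1.47, 0.05, 0.022, 0.01, -0.005]
[6.338, 2.474, 0.049, 0.022, 0.01, -0.005]
[7.271, 2.833, 0.049, 0.022, 0.01, -0.005]
```

>>> arm_command(plan=[[[0.3,0.1,0,0,0,0],[0.9,0.35,0,0,0,0],[1.7,0.66,0,0,0,0],[2.5,0.98,0,0,0,0],[3.3,1.29,0.05,0,0,0],[4.1,1.6,0.05,0,0,0],[4.9,1.91,0.05,0,0,0],[5.6,2.18,0.05,0,0,0],[6.1,2.38,0.05,0,0,0],[6.34,2.47,0.05,0,0,0]]])

```text
time_s: 7.4
position: [0.5534, -0.2043, 0.209]
tool_rot: [[0.014, -0.036, -0.999], [0.358, -0.933, 0.039], [-0.934, -0.358, 0.0]]
ft_force: [-0.3, -0.3, -3.3]
grip_width: 0.0147
```

```bash
python3 - <<'E'
from h import *
from rig import get_image,sensors
s=get_image("side");t=get_image("top")
st=sensors.observe();R=st["tool_rot"];p=st["position"];print(p,st["ft_force"])
im=np.hstack([crop(s,205,100,80,120,5),crop(t,255,130,80,120,5)])
cv2.imwrite("pics/c5.png",im)
for w in(-.075,.075):
  for x in(.1893,-.0107):
    for y in(-.0075,.0075):
      P=p+R@[x,y,w];print(w,x,y,P.round(4),proj(s,P).round(1),proj(t,P).round(1))
E
```

```text
[ 0.5536632  -0.20473806  0.20984024] [-0.4642558   0.28366932 -4.20859234]
-0.075 0.1893 -0.0075 [ 0.6316 -0.1329  0.0358] [233.1 169.2] [301.9 175.7]
-0.075 0.1893 0.0075 [ 0.6311 -0.1469  0.0304] [233.7 167.3] [305.4 176. ]
-0.075 -0.0107 -0.0075 [ 0.6287 -0.2045  0.2226] [232.9 124.7] [329.3 163.4]
-0.075 -0.0107 0.0075 [ 0.6282 -0.2185  0.2172] [233.4 122.9] [333.3 163.8]
0.075 0.1893 -0.0075 [ 0.4817 -0.1271  0.0357] [270.1 172. ] [302.3 214.9]
0.075 0.1893 0.0075 [ 0.4812 -0.1411  0.0304] [270.4 170. ] [305.9 215.1]
0.075 -0.0107 -0.0075 [ 0.4788 -0.1986  0.2225] [272.  127.4] [330.3 208.6]
0.075 -0.0107 0.0075 [ 0.4783 -0.2126  0.2171] [272.3 125.6] [334.3 208.9]
```

View pics/c5.png

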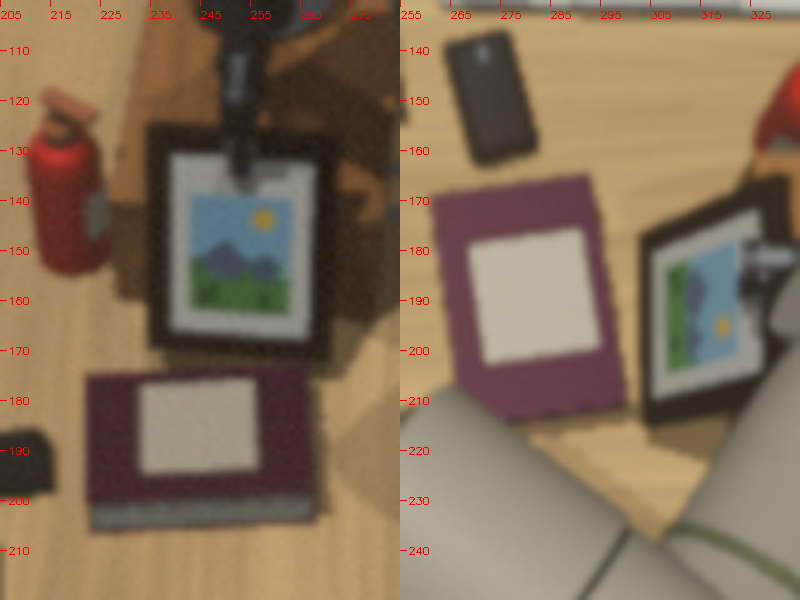

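```bash
python3 - <<'E'
from h import *
for z in(.008,.002,0,-.002):to(place(.006,z,.002),-up,b)
E
```

```text
[0.807, 0.405, -0.067, 0.058, 0.017, -0.009]
[1.031, 0.491, -0.067, 0.058, 0.017, -0.009]
[1.106, 0.52, -0.067, 0.058, 0.017, -0.009]
[1.18, 0.549, -0.067, 0.058, 0.017, -0.009]
```

>>> arm_command(plan=[[[0.2,0.1,-0.02,0,0,0],[0.45,0.22,-0.04,0,0,0],[0.65,0.32,-0.06,0,0,0],[0.8,0.4,-0.07,0,0,0],[0.88,0.43,-0.07,0,0,0],[0.95,0.46,-0.07,0,0,0],[1.0,0.48,-0.07,0,0,0],[1.03,0.49,-0.07,0,0,0],[1.03,0.49,-0.07,0,0,0]]])

```text
time_s: 8.4
position: [0.5556, -0.2079, 0.1821]
tool_rot: [[0.016, -0.037, -0.999], [0.357, -0.933, 0.04], [-0.934, -0.357, -0.002]]
ft_force: [0.0, -0.5, -4.8]
grip_width: 0.0147
```

>>> arm_command(plan=[[[0.02,0.007,0,0,0,0],[0.04,0.014,0,0,0,0],[0.06,0.022,0,0,0,0],[0.075,0.028,0,0,0,0],[0.075,0.028,0,0,0,0]]])

```text
time_s: 8.9
position: [0.5556, -0.2079, 0.18]
tool_rot: [[0.016, -0.037, -0.999], [0.357, -0.933, 0.04], [-0.934, -0.358, -0.002]]
ft_force: [-0.9, -0.1, -3.7]
grip_width: 0.0146
```

>>> arm_command(plan=[[[0.02,0.007,0,0,0,0],[0.04,0.014,0,0,0,0],[0.06,0.022,0,0,0,0],[0.075,0.028,0,0,0,0],[0.075,0.028,0,0,0,0]]])

```text
time_s: 9.4
position: [0.5558, -0.2084, 0.1793]
tool_rot: [[0.018, -0.037, -0.999], [0.356, -0.934, 0.04], [-0.934, -0.356, -0.003]]
ft_force: [-1.8, -2.4, 7.0]
grip_width: 0.0141
```

>>> arm_command(plan=[[[-0.03,-0.01,0,0,0,0],[-0.05,0.04,0,0,0,0],[-0.067,0.08,0,0,0,0],[-0.085,0.13,0,0,0,0],[-0.1,0.175,0,0,0,0],[-0.1,0.175,0,0,0,0]]])

```text
time_s: 10.0
position: [0.5554, -0.2127, 0.1786]
tool_rot: [[0.016, -0.037, -0.999], [0.358, -0.933, 0.04], [-0.934, -0.358, -0.001]]
ft_force: [0.1, 2.9, -0.2]
grip_width: 0.0147
```

>>> arm_command(plan=[[[-0.01,0.025,0,0,0,0],[-0.02,0.05,0,0,0,0],[-0.028,0.075,0,0,0,0],[-0.028,0.075,0,0,0,0]]])

```text
time_s: 10.4
position: [0.5554, -0.2147, 0.1787]
tool_rot: [[0.016, -0.037, -0.999], [0.358, -0.933, 0.04], [-0.934, -0.358, -0.002]]
ft_force: [-0.3, 4.0, -1.0]
grip_width: 0.0147
```

>>> arm_command(plan=[[[0,0.033,0,0,0,-0.042],[0,0.066,0,0,0,-0.083],[0,0.099,0,0,0,-0.125],[-0.005,0.132,0,0,0,-0.167],[-0.005,0.132,0,0,0,-0.167]]])

```text
time_s: 10.9
position: [0.5553, -0.2162, 0.1782]
tool_rot: [[0.016, -0.035, -0.999], [0.377, -0.925, 0.039], [-0.926, -0.378, -0.002]]
ft_force: [0.4, 12.2, 3.6]
grip_width: 0.0144
```

>>> arm_command(plan=[[[0,-0.02,0,0,0,0.03],[0,-0.05,0,0,0,0.06],[0,-0.05,0,0,0,0.06]]], newtons=20)

```text
time_s: 11.2
position: [0.5553, -0.2155, 0.1784]
tool_rot: [[0.016, -0.036, -0.999], [0.37, -0.928, 0.039], [-0.929, -0.37, -0.001]]
ft_force: [-0.2, 9.2, 1.5]
grip_width: 0.0147
```

```bash
python3 - <<'E'
from h import *
from rig import get_image,sensors
s=get_image("side");t=get_image("top")
st=sensors.observe();R=st["tool_rot"];p=st["position"];print(p,st["ft_force"],st["grip_width"])
im=np.hstack([crop(s,205,100,80,120,5),crop(t,255,130,80,120,5)])
cv2.imwrite("pics/c6.png",im)
for w in(-.075,.075):
  for x in(.1893,-.0107):
    for y in(-.0075,.0075):
      P=p+R@[x,y,w];print(w,x,y,P.round(4),"from panel",((P-E0)@n).round(4),proj(s,P).round(1),proj(t,P).round(1))
E
```

```text
[ 0.55533311 -0.21553149  0.17845256] [-0.45513102  9.553118    0.67036196] 0.014345877886695465
-0.075 0.1893 -0.0075 [ 0.6336 -0.1415  0.0055] from panel 0.0641 [233.3 172. ] [303.3 176.8]
-0.075 0.1893 0.0075 [ 6.330e-01 -1.554e-01 -1.000e-04] from panel 0.0502 [233.8 170.1] [306.8 177.2]
-0.075 -0.0107 -0.0075 [ 0.6304 -0.2155  0.1913] from panel -0.01 [233.2 128.1] [330.9 165.2]
-0.075 -0.0107 0.0075 [ 0.6298 -0.2294  0.1857] from panel -0.0239 [233.8 126.4] [334.8 165.6]
0.075 0.1893 -0.0075 [ 0.4837 -0.1356  0.0053] from panel 0.0632 [269.7 174.8] [303.7 215.2]
0.075 0.1893 0.0075 [ 4.831e-01 -1.495e-01 -3.000e-04] from panel 0.0492 [270.  172.9] [307.2 215.4]
0.075 -0.0107 -0.0075 [ 0.4805 -0.2096  0.1911] from panel -0.0109 [271.7 130.8] [331.9 209.2]
0.075 -0.0107 0.0075 [ 0.48   -0.2235  0.1855] from panel -0.0248 [272. 129.] [335.8 209.5]
```

View pics/c6.png

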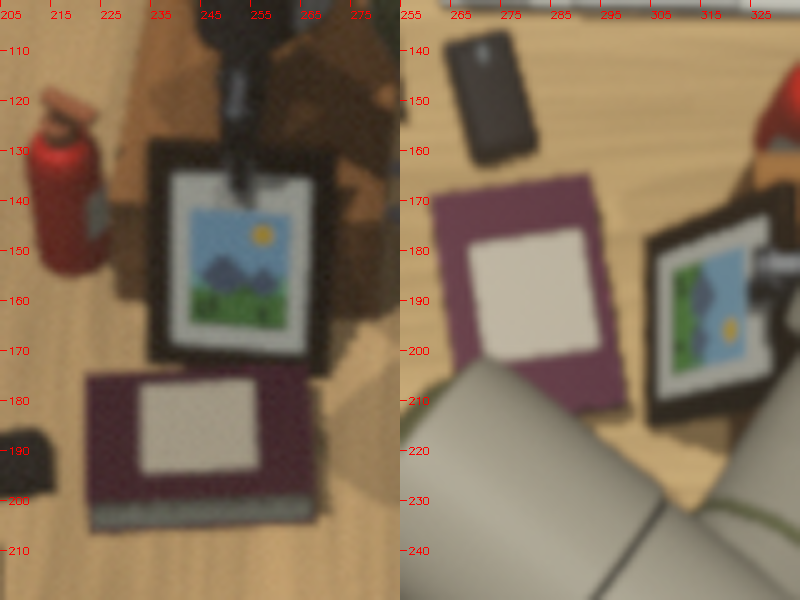

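>>> arm_command(plan=[[[0,-0.03,0,0,0,0.03],[0,-0.05,0,0,0,0.06],[0,-0.05,0,0,0,0.06]]])

```text
time_s: 11.6
position: [0.5554, -0.215, 0.1786]
tool_rot: [[0.016, -0.036, -0.999], [0.363, -0.931, 0.04], [-0.932, -0.363, -0.001]]
ft_force: [-0.4, 6.0, -0.5]
grip_width: 0.0147
```

>>> arm_command(plan=[[[0,0,0,0,0,0],[0,0,0,0,0,0],[0,0,0,0,0,0],[0,0,0,0,0,0],[0,0,0,0,0,0]]], jaw=0.55)

```text
time_s: 12.1
position: [0.5554, -0.2159, 0.1787]
tool_rot: [[0.016, -0.037, -0.999], [0.361, -0.932, 0.04], [-0.932, -0.362, -0.002]]
ft_force: [0.4, -0.5, 0.3]
grip_width: 0.0387
```

>>> arm_command(plan=[[[-0.2,0,0,0,0,0],[-0.5,0,0,0,0,0],[-0.9,0,0,0,0,0],[-1.4,0,0,0,0,0],[-2,0,0,0,0,0],[-2.7,0,0,0,0,0],[-3.4,0,0,0,0,0],[-4,0,0,0,0,0],[-4.6,0,0,0,0,0],[-5.2,0,0,0,0,0]]], jaw=0.55)

```text
time_s: 13.1
position: [0.5531, -0.2632, 0.3014]
tool_rot: [[0.017, -0.037, -0.999], [0.361, -0.932, 0.04], [-0.932, -0.361, -0.002]]
ft_force: [-0.3, 0.9, -0.8]
grip_width: 0.0382
```

```bash
cat >> h.py <<'E'
al=np.radians(6.3); sd=np.array([np.sin(al),-np.cos(al),0]); la=np.array([np.cos(al),np.sin(al),0])
F=np.array([.578,-.046,0])-.0625*sd
E
python3 - <<'E'
from h import *
from rig import sensors
P=F-.05*sd; print(F,P)
to([P[0],P[1],.26],-Z,la)
E
```

```text
[0.57114161 0.01612256 0.        ] [0.56565489 0.06582061 0.        ]
[6.3, -11.683, 0.033, -16.224, -3.05, 2.589]
```

>>> arm_command(plan=[[[0.6,-1.17,0,-1.4,-0.3,0.26],[1.3,-2.34,0,-2.8,-0.6,0.5],[1.9,-3.5,0,-4.1,-0.9,0.75],[2.5,-4.7,0,-5.4,-1.15,1],[3.2,-5.9,0,-6.8,-1.4,1.2],[3.8,-7.1,0,-8.1,-1.7,1.4],[4.5,-8.3,0,-9.5,-2,1.6],[5.1,-9.5,0,-10.9,-2.2,1.8],[5.7,-10.6,0,-12.2,-2.4,2],[6.3,-11.68,0,-13.5,-2.6,2.2]]], jaw=0)

```text
time_s: 14.1
position: [0.5667, 0.0674, 0.2596]
tool_rot: [[-0.044, 0.985, -0.169], [0.047, -0.167, -0.985], [-0.998, -0.051, -0.039]]
ft_force: [0.2, -0.5, 0.3]
grip_width: 0.0854
```

```bash
python3 - <<'E'
from h import *
from rig import sensors
P=F-.05*sd; print(sensors.observe()["q"])
to([P[0],P[1],.20],-Z,la)
E
```

```text
[-6.1124686  24.71129721 69.1532212   2.43223348 88.92804389  3.45505944]
[2.377, 0.092, 0.163, -2.661, -0.442, 0.434]
```

>>> arm_command(plan=[[[1,0.05,0.1,-1.33,-0.22,0.22],[1.8,0.09,0.16,-2.3,-0.4,0.4],[2.38,0.09,0.16,-2.66,-0.44,0.43],[2.38,0.09,0.16,-2.66,-0.44,0.43]]])

```text
time_s: 14.5
position: [0.5647, 0.0649, 0.1982]
tool_rot: [[-0.006, 0.995, 0.104], [0.001, 0.104, -0.995], [-1.0, -0.005, -0.002]]
ft_force: [0.8, -0.4, 0.4]
grip_width: 0.0854
```

```bash
python3 - <<'E'
from h import *
from rig import get_image,sensors
s=get_image("side");t=get_image("top")
im=np.hstack([crop(s,205,100,80,120,5),crop(t,255,130,80,120,5)])
cv2.imwrite("pics/c7.png",im)
P=F-.05*sd; 
to([P[0],P[1],.032],-Z,la)
E
```

```text
[6.724, 0.012, -0.041, -0.068, -0.012, 0.016]
```

View pics/c7.png

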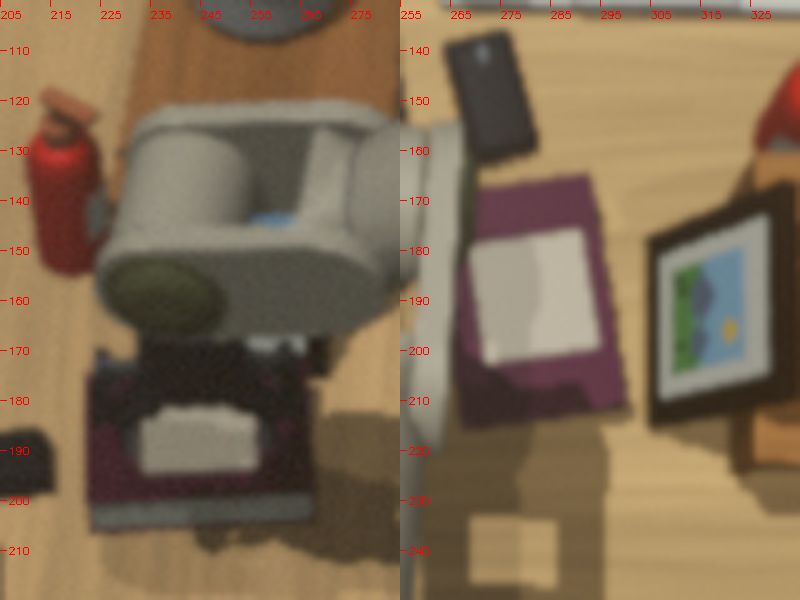

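>>> arm_command(plan=[[[0.5,0,0,0,0,0],[1.4,0,0,0,0,0],[2.3,0,0,0,0,0],[3.2,0,0,0,0,0],[4.1,0,0,0,0,0],[5,0,0,0,0,0],[5.8,0,0,0,0,0],[6.4,0,-0.04,-0.06,0,0],[6.7,0,-0.04,-0.06,0,0],[6.7,0,-0.04,-0.06,0,0]]])

```text
time_s: 15.6
position: [0.5652, 0.0657, 0.0317]
tool_rot: [[-0.003, 0.994, 0.109], [0.001, 0.109, -0.994], [-1.0, -0.003, -0.001]]
ft_force: [-0.5, -1.2, 0.0]
grip_width: 0.0853
```

```bash
python3 - <<'E'
from h import *
P=F-.016*sd; to([P[0],P[1],.032],-Z,la)
# final: face at .0637+.125+.011 from panel, frame lateral .003
for k in(.02,.01,.0,-.01):
    Q=E0+n*(.0637+.125+.011+k)+e*.003; print(k,Q.round(4)); to([Q[0],Q[1],.032],-Z,e)
E
```

```text
[-0.015, 0.02, 1.359, -0.003, -0.014, 0.024]
0.02 [0.5665 0.0173 0.    ]
[-0.015, -0.161, 1.93, 1.481, -0.012, 0.026]
0.01 [0.566  0.0073 0.    ]
[-0.015, -0.223, 2.325, 1.481, -0.012, 0.026]
0.0 [ 0.5656 -0.0026  0.    ]
[-0.016, -0.284, 2.72, 1.481, -0.012, 0.026]
-0.01 [ 0.5651 -0.0126  0.    ]
[-0.016, -0.346, 3.116, 1.481, -0.012, 0.026]
```

>>> arm_command(plan=[[[0,0,0.4,0,0,0],[0,0,0.9,0,0,0],[0,0,1.2,0,0,0],[0,-0.01,1.36,0,0,0],[0,-0.05,1.55,0.3,0,0],[0,-0.09,1.7,0.6,0,0],[0,-0.13,1.85,0.9,0,0],[0,-0.17,2,1.2,0,0],[0,-0.2,2.15,1.48,0,0],[0,-0.21,2.25,1.48,0,0]]])

```text
time_s: 16.6
position: [0.5659, 0.01, 0.0317]
tool_rot: [[-0.002, 0.999, -0.046], [0.002, -0.046, -0.999], [-1.0, -0.002, -0.002]]
ft_force: [1.5, 5.8, 0.5]
grip_width: 0.0851
```

```bash
python3 - <<'E'
from h import *
from rig import get_image,sensors
s=get_image("side");t=get_image("top")
im=np.hstack([crop(s,205,120,80,100,5),crop(t,255,130,80,100,5)])
cv2.imwrite("pics/c8.png",im)
st=sensors.observe();print(st["position"],st["ft_force"])
for k in(.0,-.01):
    Q=E0+n*(.0637+.125+.011+k)+e*.003; to([Q[0],Q[1],.032],-Z,e)
E
```

```text
[0.56593911 0.00972688 0.03169357] [1.40053561 2.89517277 0.693236  ]
[-0.013, 0.007, 0.495, 0.003, -0.013, 0.02]
[-0.013, 0.007, 0.895, 0.003, -0.013, 0.02]
```

View pics/c8.png

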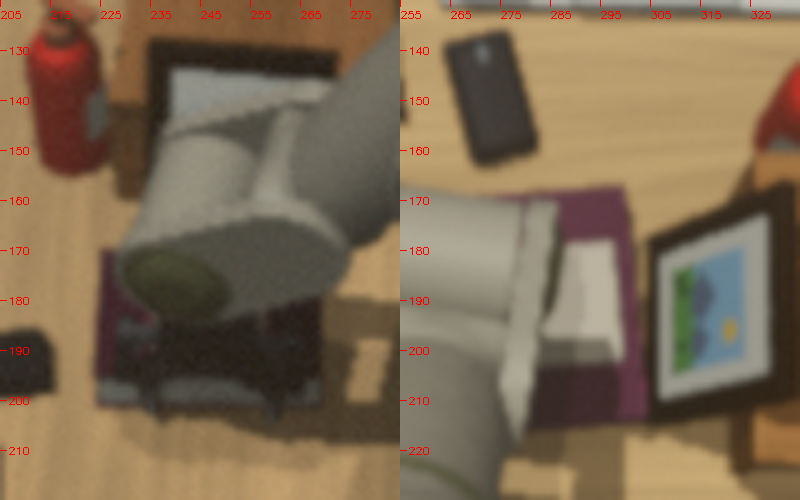

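```bash
cat >> h.py <<'E'
def gedge(d,rng,a,b,sign,z,ch=0,th=3):
    g=cv2.GaussianBlur(d["img"][:,:,ch].astype(np.float32),(0,0),.8);P=[];U=[]
    for k in rng:
        D=sign*np.gradient(g[k,:])[a:b]; i=int(np.argmax(D))
        if 0<i<len(D)-1 and D[i]>th:
            o=(D[i-1]-D[i+1])/(2*(D[i-1]-2*D[i]+D[i+1])); U.append((a+i+o,k)); P.append(onz(d,a+i+o,k,z)[:2])
    P=np.array(P,np.float32); vx,vy,x,y=cv2.fitLine(P,cv2.DIST_HUBER,0,.001,.001).ravel()
    f=lambda X:y+vy/vx*(X-x)
    print("ang",round((np.degrees(np.arctan2(vy,vx))+90)%180-90,2),"rms",round(float(((P-[x,y])@[-vy,vx]).std()),4),"n",len(P),
      "dist from panel at x=.49,.555,.62:",[round(float((np.array([X,f(X),0])-E0)@n),4) for X in(.49,.555,.62)],"px",np.round(U[0],1),np.round(U[-1],1))
E
python3 - <<'E'
from h import *
from rig import get_image
t=get_image("top"); pickle.dump(t,open("pics/t8.pkl","wb"))
for v in(180,195,208): print(v,t["img"][v,296:312].tolist())
gedge(t,range(172,212),297,308,1,.045,1)
E
```

```text
180 [[179, 169, 151], [153, 137, 125], [116, 90, 89], [101, 64, 73], [103, 66, 74], [101, 74, 66], [115, 93, 66], [128, 104, 71], [101, 82, 55], [65, 53, 37], [60, 51, 41], [76, 70, 61], [93, 88, 78], [116, 113, 102], [131, 129, 118], [144, 142, 130]]
195 [[186, 178, 159], [183, 174, 155], [167, 155, 140], [131, 111, 104], [102, 69, 75], [96, 58, 67], [97, 62, 62], [91, 67, 53], [71, 56, 41], [57, 48, 35], [88, 83, 73], [135, 133, 121], [144, 145, 131], [119, 129, 104], [87, 113, 70], [77, 109, 58]]
208 [[63, 43, 42], [63, 44, 43], [70, 46, 48], [86, 52, 60], [94, 56, 66], [95, 56, 67], [98, 58, 70], [98, 57, 69], [77, 49, 53], [57, 43, 37], [84, 79, 69], [129, 126, 115], [142, 140, 128], [135, 132, 121], [128, 125, 114], [122, 119, 108]]
ang -3.11 rms 0.0092 n 37 dist from panel at x=.49,.555,.62: [0.0581, 0.0576, 0.057] px [300.7 172. ] [298.6 211. ]
```

```bash
cat >> h.py <<'E'
def bookedge(t,rows):
    P=[]
    for v in rows:
        c=cv2.GaussianBlur(t["img"].astype(np.float32),(0,0),.5)[v]; d=(c[:,2]-c[:,1])
        for u in range(298,312):
            if d[u]>=0>d[u+1]:
                uu=u+d[u]/(d[u]-d[u+1]); P.append(onz(t,uu,v,.045)[:2]); L=uu
    P=np.array(P,np.float32); vx,vy,x,y=cv2.fitLine(P,cv2.DIST_HUBER,0,.001,.001).ravel()
    print("book yaw",np.degrees(np.arctan(vy/vx)).round(2),"rms",((P-[x,y])@[-vy,vx]).std().round(4),len(P),[round(float((np.array([X,y+vy/vx*(X-x),0])-E0)@n),4) for X in(.49,.555,.62)])
E
python3 - <<'E'
from h import *
t=pickle.load(open("pics/t8.pkl","rb"))
bookedge(t,range(172,213)); bookedge(t,range(172,194)); bookedge(t,range(194,213))
E
```

```text
book yaw 4.48 rms 0.0009 41 [0.0642, 0.0723, 0.0803]
book yaw 3.11 rms 0.0004 22 [0.0671, 0.0736, 0.0801]
book yaw 5.74 rms 0.0009 19 [0.0633, 0.0728, 0.0822]
```

>>> arm_command(plan=[[[0,0,-0.3,0,0,0],[0,0.6,-0.3,0,0,0],[0,1,-0.3,0,0,0],[0,1,-0.1,0,0,0],[0,1,0.05,0,0,0],[0,1,0.15,0,0,0],[0,1,0.22,0,0,0],[0,1,0.28,0,0,0],[0,1,0.32,0,0,0],[0,1,0.32,0,0,0]]])

```text
time_s: 17.75
position: [0.5902, 0.0006, 0.0315]
tool_rot: [[-0.002, 0.999, -0.044], [0.002, -0.044, -0.999], [-1.0, -0.002, -0.002]]
ft_force: [2.8, 3.9, 0.0]
grip_width: 0.0855
```

```bash
python3 - <<'E'
from h import *
from rig import get_image,sensors
t=get_image("top"); pickle.dump(t,open("pics/t9.pkl","wb"))
bookedge(t,range(172,213)); bookedge(t,range(172,194)); bookedge(t,range(194,213))
st=sensors.observe();print(st["position"],st["ft_force"],(st["position"]-E0)@n)
E
```

```text
book yaw -0.01 rms 0.0015 41 [0.0629, 0.0659, 0.0688]
book yaw 4.28 rms 0.0006 22 [0.0545, 0.0623, 0.0701]
book yaw -2.67 rms 0.0002 19 [0.0648, 0.0647, 0.0646]
[0.5901795  0.00060444 0.03155282] [ 2.2807797   4.18873588 -0.15304265] 0.2040597623392055
```

>>> arm_command(plan=[[[0,0,-0.3,0,0,0],[0,0,-1,0,0,0],[-0.5,0,-2,0,0,0],[-1.5,0,-3.5,0,0,0],[-2.5,0,-5,0,0,0],[-3.5,0,-6.5,0,0,0],[-4,0,-8,0,0,0],[-4,0,-9,0,0,0],[-4,0,-9,0,0,0]]])

```text
time_s: 18.7
position: [0.5994, 0.2291, 0.1318]
tool_rot: [[-0.003, 0.999, -0.04], [0.001, -0.04, -0.999], [-1.0, -0.003, -0.001]]
ft_force: [-0.4, 0.3, 0.5]
grip_width: 0.0855
```

```bash
python3 - <<'E'
from h import *
from rig import get_image,sensors
t=get_image("top"); pickle.dump(t,open("pics/t10.pkl","wb"));s=get_image("side"); pickle.dump(s,open("pics/s10.pkl","wb"))
print(sensors.observe()["position"])
bookedge(t,range(172,213)); bookedge(t,range(175,194)); bookedge(t,range(194,210))
im=np.hstack([crop(s,205,120,80,100,5),crop(t,255,140,80,100,5)])
im=(255*(im/255.)**.7).astype(np.uint8)
cv2.imwrite("pics/c9.png",im)
for n_,d in(("top",t),("side",s)):
    h,sa,v=cv2.split(cv2.cvtColor(d["img"],cv2.COLOR_RGB2HSV))
    m=(((h>150)|(h<3))&(sa>50)&(sa<190)&(v<150)).astype(np.uint8); m[:, :215]=0; m=cv2.morphologyEx(m,cv2.MORPH_CLOSE,np.ones((3,3)))
    lab=((sa<70)&(v>120)).astype(np.uint8)
    for nm,mm in(("book",m),("label",lab)):
        for c in cv2.findContours(mm,cv2.RETR_EXTERNAL,cv2.CHAIN_APPROX_NONE)[0]:
            x0,y0,w,h2=cv2.boundingRect(c); A=cv2.contourArea(c)
            if A<300 or A>3000: continue
            P=np.array([onz(d,u,v2,.045)[:2] for u,v2 in c[:,0]],np.float32); print(n_,nm,(x0,y0,w,h2),np.round(cv2.minAreaRect(P)[0],4),np.round(cv2.minAreaRect(P)[1],4),round(cv2.minAreaRect(P)[2],2))
E
```

```text
[0.59977294 0.22580095 0.13116495]
book yaw -0.32 rms 0.0014 41 [0.0642, 0.0667, 0.0693]
book yaw 2.96 rms 0.0004 19 [0.0576, 0.0639, 0.0702]
book yaw -2.82 rms 0.0003 16 [0.0658, 0.0655, 0.0653]
top book (271, 170, 34, 46) [ 0.568  -0.0749] [0.1239 0.1718] 88.14
top label (145, 320, 114, 64) [-0.0182  0.2634] [0.4392 0.178 ] 76.61
top label (241, 315, 62, 29) [0.0815 0.0078] [0.0758 0.2167] 7.98
top label (111, 258, 52, 57) [0.2386 0.4896] [0.1688 0.1894] 10.71
top label (159, 243, 65, 59) [0.2925 0.2968] [0.1903 0.227 ] 9.9
top label (276, 179, 25, 26) [ 0.571  -0.0771] [0.0905 0.0955] 87.99
top label (307, 174, 21, 35) [ 0.5694 -0.1858] [0.0753 0.1309] 87.09
top label (15, 127, 14, 64) [0.7377 0.9506] [0.2568 0.045 ] 5.83
side label (32, 370, 40, 14) [1.1134 0.708 ] [0.1203 0.0388] 3.54
side label (314, 230, 30, 23) [0.2533 0.1812] [0.1049 0.0853] 8.62
side label (413, 225, 27, 30) [-0.0904  0.1537] [0.0976 0.1197] 3.26
side label (392, 195, 35, 29) [-0.0538  0.0254] [0.1148 0.1241] 8.45
side label (302, 187, 28, 26) [ 0.3019 -0.001 ] [0.0774 0.1271] 17.06
side label (211, 134, 97, 80) [ 0.5277 -0.0881] [0.4357 0.3243] 69.64
side label (313, 118, 48, 75) [ 0.22   -0.2352] [0.1387 0.3826] 9.84
```

View pics/c9.png

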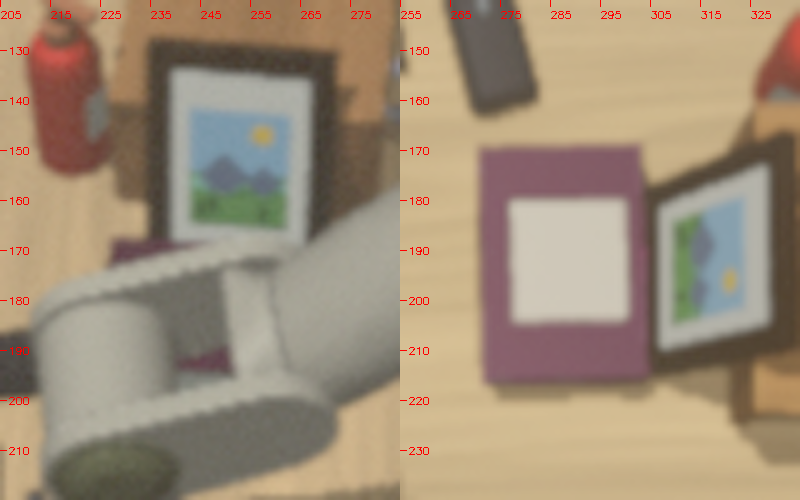

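```bash
python3 - <<'E'
from h import *
for k,z in((.235,.132),(.235,.032),(.206,.032)):
    Q=E0+n*k+e*.009; print(k); to([Q[0],Q[1],z],-Z,e)
E
```

```text
0.235
[-0.033, -0.732, 7.777, 0.023, -0.003, 0.038]
0.235
[3.967, -0.716, 7.778, 0.023, -0.003, 0.038]
0.206
[3.967, -0.718, 8.938, 0.023, -0.003, 0.038]
```

>>> arm_command(plan=[[[0,-0.4,1.5,0,0,0],[0,-0.7,3,0,0,0],[0.6,-0.72,4.5,0,0,0],[1.6,-0.72,6,0,0,0],[2.6,-0.72,7,0,0,0],[3.4,-0.72,7.6,0,0,0],[3.97,-0.72,7.78,0,0,0],[3.97,-0.72,8.3,0,0,0],[3.97,-0.72,8.8,0,0,0],[3.97,-0.72,8.92,0,0,0]]])

```text
time_s: 19.8
position: [0.5728, 0.0014, 0.0331]
tool_rot: [[-0.001, 0.999, -0.046], [0.001, -0.046, -0.999], [-1.0, -0.001, -0.0]]
ft_force: [0.2, -0.2, 0.5]
grip_width: 0.0856
```

>>> arm_command(plan=[[[0,0,0.04,0,0,0],[0,0,0.06,0,0,0],[0,0,0.08,0,0,0]]])

```text
time_s: 20.1
position: [0.5724, 0.0015, 0.0326]
tool_rot: [[-0.002, 0.999, -0.044], [0.001, -0.044, -0.999], [-1.0, -0.002, -0.001]]
ft_force: [0.3, -0.6, 0.1]
grip_width: 0.0858
```

>>> arm_command(plan=[[[0,0,0.02,0,0,0],[0,0,0.04,0,0,0]]])

```text
time_s: 20.3
position: [0.5724, 0.0008, 0.0324]
tool_rot: [[-0.002, 0.999, -0.044], [0.002, -0.044, -0.999], [-1.0, -0.003, -0.002]]
ft_force: [0.3, 5.6, 1.5]
grip_width: 0.0857
```

```bash
python3 - <<'E'
from h import *
from rig import get_image,sensors
st=sensors.observe();print(st["position"],st["ft_force"],(st["position"]-E0)@n,(st["position"]-E0)@e)
E
```

```text
[0.57239298 0.0008411  0.03240076] [0.27455387 5.61165017 1.45839338] 0.2034893349194207 0.009672051246345533
```

>>> arm_command(plan=[[[0,0,0.02,0,0,0],[0,0,0.04,0,0,0]]])

```text
time_s: 20.5
position: [0.5726, 0.0, 0.0323]
tool_rot: [[-0.002, 0.999, -0.043], [0.002, -0.043, -0.999], [-1.0, -0.002, -0.002]]
ft_force: [2.7, 4.5, 0.2]
grip_width: 0.0855
```

>>> arm_command(plan=[[[0,0,0.02,0,0,0],[0,0,0.04,0,0,0]]])

```text
time_s: 20.7
position: [0.5728, -0.001, 0.0323]
tool_rot: [[-0.001, 0.999, -0.043], [0.002, -0.043, -0.999], [-1.0, -0.001, -0.002]]
ft_force: [4.0, 5.2, -0.9]
grip_width: 0.0855
```

>>> arm_command(plan=[[[0,0,0.02,0,0,0],[0,0,0.04,0,0,0]]])

```text
time_s: 20.9
position: [0.5729, -0.002, 0.0323]
tool_rot: [[-0.001, 0.999, -0.043], [0.002, -0.043, -0.999], [-1.0, -0.001, -0.002]]
ft_force: [3.9, 5.5, -1.5]
grip_width: 0.0855
```

>>> arm_command(plan=[[[0,0,0.02,0,0,0],[0,0,0.04,0,0,0]]])

```text
time_s: 21.1
position: [0.5729, -0.0029, 0.0323]
tool_rot: [[-0.001, 0.999, -0.043], [0.002, -0.043, -0.999], [-1.0, -0.001, -0.002]]
ft_force: [3.9, 7.9, -0.2]
grip_width: 0.0851
```

```bash
python3 - <<'E'
from h import *
from rig import get_image,sensors
t=get_image("top"); t0=pickle.load(open("pics/t10.pkl","rb"));t9=pickle.load(open("pics/t9.pkl","rb"))
print(sensors.observe()["ft_force"])
g=lambda d,a,b,c,e_:d["img"][c:e_,a:b].mean(2)
def sh(A,B,r):
    a,b,c,d=r; P=g(A,a,b,c,d);Q=g(B,a,b,c,d); return np.round(cv2.phaseCorrelate(P,Q,cv2.createHanningWindow(P.shape[::-1],cv2.CV_64F)),2)if 0 else np.round(cv2.phaseCorrelate(P,Q,cv2.createHanningWindow(P.shape[::-1],cv2.CV_64F))[0],2)
for nm,r in(("pic lower",(304,320,174,214)),("pic",(306,336,170,212)),("mouse",(262,284,138,165)),("book spine",(290,303,172,214))):
    print(nm,"t9->t10",sh(t9,t0,r),"t10->now",sh(t0,t,r))
bookedge(t,range(194,210))
E
```

```text
[ 4.1466055   6.54596124 -0.95555134]
pic lower t9->t10 [ 0.09 -0.11] t10->now [-0.05 -0.07]
pic t9->t10 [0.01 0.38] t10->now [-0.18  0.5 ]
mouse t9->t10 [-0.33  0.68] t10->now [0.   0.55]
book spine t9->t10 [0.59 0.63] t10->now [1.28 1.16]
book yaw -3.14 rms 0.0041 17 [0.0645, 0.0639, 0.0632]
```

>>> arm_command(plan=[[[0,0,0.02,0,0,0],[0,0,0.04,0,0,0]]])

```text
time_s: 21.35
position: [0.5728, -0.0036, 0.0323]
tool_rot: [[-0.001, 0.999, -0.043], [0.003, -0.043, -0.999], [-1.0, -0.001, -0.002]]
ft_force: [3.6, 8.1, 0.2]
grip_width: 0.0851
```

>>> arm_command(plan=[[[0,0,-0.2,0,0,0],[0,0,-0.8,0,0,0],[0,0,-1.8,0,0,0],[-1,-0.5,-3.4,0,0,0],[-2.2,-1.5,-5,0,0,0],[-3.6,-3,-6.4,0,0,0],[-5,-4.5,-7,0,0,0],[-6,-6,-7,0,0,0],[-7,-7.5,-7,0,0,0],[-7,-9,-7,0,0,0]]])

```text
time_s: 22.35
position: [0.3547, 0.1807, 0.2104]
tool_rot: [[0.002, 0.999, -0.044], [0.002, -0.044, -0.999], [-1.0, 0.002, -0.002]]
ft_force: [0.5, 0.1, -0.4]
grip_width: 0.0855
```

```bash
python3 - <<'E'
from h import *
from rig import get_image,sensors
t=get_image("top");s=get_image("side");pickle.dump((t,s),open("pics/f.pkl","wb"))
print(sensors.observe()["position"],sensors.observe()["ft_force"])
bookedge(t,range(194,210)); bookedge(t,range(175,194))
h,sa,v=cv2.split(cv2.cvtColor(t["img"],cv2.COLOR_RGB2HSV))
for nm,m in(("book",(((h>150)|(h<3))&(sa>50)&(sa<190)&(v<150))),("label",(sa<70)&(v>120))):
    m=m.astype(np.uint8); m[:, :250]=0
    for c in cv2.findContours(cv2.morphologyEx(m,cv2.MORPH_CLOSE,np.ones((3,3))),cv2.RETR_EXTERNAL,cv2.CHAIN_APPROX_NONE)[0]:
        if 300<cv2.contourArea(c)<2500:
            R=cv2.minAreaRect(np.array([onz(t,*q,.045)[:2] for q in c[:,0]],np.float32)); print(nm,np.round(R[0],4),np.round(R[1],4),round(R[2],2), "ndist,lat",((np.r_[R[0],0]-E0)@n).round(4),((np.r_[R[0],0]-E0)@e).round(4))
im=np.hstack([crop(s,200,115,80,100,5),crop(t,255,140,80,100,5)])
cv2.imwrite("pics/c10.png",(255*(im/255.)**.7).astype(np.uint8))
E
```

```text
[0.35071778 0.18061805 0.20899145] [ 0.5100812   0.11757507 -0.49172923]
book yaw 0.95 rms 0.0004 16 [0.0596, 0.0637, 0.0677]
book yaw -1.58 rms 0.0008 19 [0.062, 0.0632, 0.0644]
book [ 0.5659 -0.0783] [0.1234 0.1754] 87.93 ndist,lat 0.1242 0.0068
label [ 0.2443 -0.014 ] [0.1996 0.1568] 8.46 ndist,lat 0.1738 -0.3175
label [ 0.5689 -0.0807] [0.0904 0.0919] 87.81 ndist,lat 0.1219 0.0099
label [ 0.5694 -0.1858] [0.0753 0.1309] 87.09 ndist,lat 0.0169 0.0151
```

View pics/c10.png

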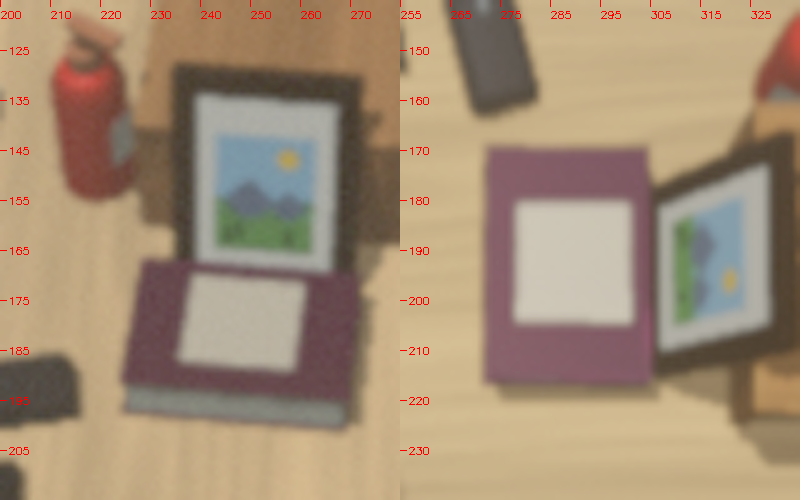

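```bash
python3 - <<'E'
from h import *
from rig import get_image
t10=pickle.load(open("pics/t10.pkl","rb"));t,_=pickle.load(open("pics/f.pkl","rb"))
t2=get_image("top")
def sub(d,a,b,sg,rows):
    g=cv2.GaussianBlur(d["img"].mean(2),(0,0),.7); o=[]
    for k in rows:
        D=sg*np.gradient(g[k])[a:b]; i=int(np.argmax(D))
        if 0<i<len(D)-1: o.append(a+i+(D[i-1]-D[i+1])/(2*(D[i-1]-2*D[i]+D[i+1])))
    return np.round(np.median(o),2),len(o)
for nm,d in(("t10",t10),("f",t),("now",t2)):
    print(nm,"mat foot edge",sub(d,304,309,1,range(184,208)),"mat top edge",sub(d,325,333,-1,range(178,200)),"unit edge",sub(d,322,330,1,range(215,219)))
# expected px of mat foot edge (20 mm up the front) for toe distance D
for D in(.060,.062,.064,.066):
    hd=D-.014; a=np.arccos(0); 
    tt=np.arctan2(hd,.130); u_=np.cos(tt)*Z-np.sin(tt)*n; bb=-(np.cos(tt)*n+np.sin(tt)*Z)
    H=E0+hd*n
    print(D,[proj(t2,H-bb*.015+u_*h)[0].round(2) for h in(0,.02,.18)])
E
```

```text
t10 mat foot edge (np.float64(306.2), 24) mat top edge (np.float64(328.16), 22) unit edge (np.float64(325.21), 4)
f mat foot edge (np.float64(306.29), 24) mat top edge (np.float64(328.15), 22) unit edge (np.float64(325.21), 4)
now mat foot edge (np.float64(306.3), 24) mat top edge (np.float64(328.15), 22) unit edge (np.float64(325.2), 4)
0.06 [np.float64(304.41), np.float64(306.69), np.float64(327.43)]
0.062 [np.float64(303.92), np.float64(306.25), np.float64(327.51)]
0.064 [np.float64(303.42), np.float64(305.81), np.float64(327.58)]
0.066 [np.float64(302.92), np.float64(305.37), np.float64(327.64)]
```

```bash
python3 - <<'E'
from h import *
p=np.array([.5728,-.0036,.0323]);k0=(p-E0)@n;lat=(p-E0)@e;print(k0,lat)
lat=.007
for k,z in((k0+.035,.15),(k0+.035,.0325),(k0+.005,.0325),(k0-.002,.0325)):
    Q=E0+n*k+e*lat; to([Q[0],Q[1],z],-Z,e)
E
```

```text
0.19907126671737244 0.010280115152116825
[2.331, 8.961, 5.586, 0.027, -0.01, 0.016]
[7.031, 8.969, 5.591, 0.027, -0.01, 0.016]
[7.03, 8.965, 6.791, 0.027, -0.01, 0.016]
[7.029, 8.964, 7.071, 0.027, -0.01, 0.016]
```

>>> arm_command(plan=[[[0.5,1.8,1.1,0,0,0],[0.9,3.6,2.2,0,0,0],[1.4,5.4,3.3,0,0,0],[1.9,7.2,4.5,0,0,0],[2.5,8.9,5.59,0,0,0],[4,8.97,5.59,0,0,0],[5.5,8.97,5.59,0,0,0],[6.6,8.97,5.59,0,0,0],[7.03,8.97,5.8,0,0,0],[7.03,8.97,6.5,0,0,0]]])

```text
time_s: 23.5
position: [0.5717, 0.0084, 0.0297]
tool_rot: [[-0.006, 0.999, -0.043], [0.002, -0.043, -0.999], [-1.0, -0.006, -0.001]]
ft_force: [0.4, -0.1, 0.3]
grip_width: 0.0853
```

```bash
python3 - <<'E'
from h import *
k0=.19907
for k in(k0+.001,k0-.0015):
    Q=E0+n*k+e*.007; to([Q[0],Q[1],.0325],-Z,e)
E
```

```text
[-0.112, -0.066, 0.438, 0.026, -0.014, 0.056]
[-0.113, -0.066, 0.538, 0.026, -0.014, 0.056]
```

>>> arm_command(plan=[[[-0.1,-0.06,0.2,0,0,0.05],[-0.1,-0.06,0.35,0,0,0.05],[-0.1,-0.06,0.43,0,0,0.05],[-0.1,-0.06,0.46,0,0,0.05],[-0.1,-0.06,0.49,0,0,0.05],[-0.1,-0.06,0.52,0,0,0.05],[-0.1,-0.06,0.55,0,0,0.05]]])

```text
time_s: 24.2
position: [0.5703, -0.0039, 0.0347]
tool_rot: [[0.004, 0.999, -0.044], [0.003, -0.044, -0.999], [-1.0, 0.004, -0.004]]
ft_force: [1.6, 12.9, 6.2]
grip_width: 0.0848
```

>>> arm_command(plan=[[[0,0,-0.2,0,0,0],[0,0,-0.8,0,0,0],[0,0,-1.8,0,0,0],[-1,-0.5,-3.4,0,0,0],[-2.2,-1.5,-5,0,0,0],[-3.6,-3,-6.4,0,0,0],[-5,-4.5,-7,0,0,0],[-6,-6,-7,0,0,0],[-7,-7.5,-7,0,0,0],[-7,-9,-7,0,0,0]]])

```text
time_s: 25.2
position: [0.3515, 0.1796, 0.2109]
tool_rot: [[0.008, 0.999, -0.043], [0.002, -0.043, -0.999], [-1.0, 0.007, -0.002]]
ft_force: [-0.3, 1.0, -1.1]
grip_width: 0.0854
```

```bash
python3 - <<'E'
from h import *
from rig import get_image,sensors
t=get_image("top")
print(sensors.observe()["position"],sensors.observe()["qvel"].round(2))
g=cv2.GaussianBlur(t["img"].mean(2),(0,0),.7)
def sub(a,b,sg,rows):
    o=[]
    for k in rows:
        D=sg*np.gradient(g[k])[a:b]; i=int(np.argmax(D))
        if 0<i<len(D)-1: o.append(a+i+(D[i-1]-D[i+1])/(2*(D[i-1]-2*D[i]+D[i+1])))
    return np.round(np.median(o),2)
print("mat",[sub(304,309,1,r) for r in(range(184,208),range(184,194),range(198,208))],sub(325,333,-1,range(178,200)),sub(322,330,1,range(215,219)))
t10,_=pickle.load(open("pics/f.pkl","rb")); g=cv2.GaussianBlur(t10["img"].mean(2),(0,0),.7); print("prev",[sub(304,309,1,r) for r in(range(184,194),range(198,208))])
h,sa,v=cv2.split(cv2.cvtColor(t["img"],cv2.COLOR_RGB2HSV))
for nm,m in(("book",(((h>150)|(h<3))&(sa>50)&(sa<190)&(v<150))),("label",(sa<70)&(v>120))):
    m=m.astype(np.uint8); m[:, :250]=0
    for c in cv2.findContours(cv2.morphologyEx(m,cv2.MORPH_CLOSE,np.ones((3,3))),cv2.RETR_EXTERNAL,cv2.CHAIN_APPROX_NONE)[0]:
        if 300<cv2.contourArea(c)<2500:
            R=cv2.minAreaRect(np.array([onz(t,*q,.045)[:2] for q in c[:,0]],np.float32)); print(nm,np.round(R[0],4),round(R[2],2), "ndist,lat",((np.r_[R[0],0]-E0)@n).round(4),((np.r_[R[0],0]-E0)@e).round(4))
E
```

```text
[0.34430752 0.17964688 0.2098467 ] [-1.92  6.09 -4.96 -0.17 -0.63 -2.46]
mat [np.float64(306.38), np.float64(306.38), np.float64(306.4)] 328.15 325.21
prev [np.float64(306.27), np.float64(306.39)]
book [ 0.5663 -0.0787] 87.14 ndist,lat 0.1238 0.0072
label [ 0.2442 -0.0137] 8.46 ndist,lat 0.1741 -0.3175
label [ 0.5689 -0.0826] 87.79 ndist,lat 0.12 0.0099
label [ 0.5694 -0.1858] 87.09 ndist,lat 0.0169 0.0152
```

>>> arm_command(plan=[[[0,0,0,0,0,0],[0,0,0,0,0,0],[0,0,0,0,0,0],[0,0,0,0,0,0]]])

```text
time_s: 25.65
position: [0.353, 0.1786, 0.2082]
tool_rot: [[0.002, 0.999, -0.045], [0.001, -0.045, -0.999], [-1.0, 0.002, -0.001]]
ft_force: [0.1, 0.7, 0.3]
grip_width: 0.0858
```

```bash
python3 - <<'E'
from rig import sensors,workorder
s=sensors.observe();print(s["time_s"],s["qvel"].round(2),s["ft_force"])
print(workorder.close_job())
E
```

```text
25.65 [-0.01 -0.08  0.26  0.04 -0.03  0.05] [0.10497016 0.74098135 0.29378838]
the job is handed in; nothing more can be done
None
```

The framed picture now leans against the middle of the drawer unit's end panel, upright and picture side out. The purple book lies square against its foot. I handed the job in at 25.7 s of the 48 s allowed, with the arm clear and still.

**Picture:** The last pictures show it standing as placed. Its heel is about 48–50 mm out from the panel: the tool pose gave 50 mm, and the camera edge of the mount suggests about 48 mm. It is about 3–5 mm off the panel's middle.

**Book:** It is parallel to the frame within about 1° and within about 5 mm of centred on it.

**Contact between book and foot:** I could not see this line directly, because the book's top edge hides it. I inferred contact from two things:
- The push force rose from about 5 N to 13 N.
- The frame's lower edge moved in by about half a millimetre.

**Disagreements:** Fits to the book's spine edge gave inconsistent angles (−3° to +4°) because the dark frame sits right beside it. I relied on the book outline and its label instead.

**Bystanders:** I touched none of them, and those in view looked unmoved. I did not measure each one again at the end.

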